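Space and press a tile in the setting tray

ROBOT

A 6-joint arm with a two-finger parallel gripper is mounted at the origin on the work surface. World frame = base frame: x ahead of the robot, y to its left, z up, the work surface at z = 0. Lengths are in m, angles in rad, forces in N, time in s.
With the tool pointing down it reaches from about 0.325 to 0.775 m from the base axis. Payload 5.5 kg.
Tool frame: the origin (TCP) lies at the very end of the fingers, on their centre line; the grasp point (between the pads) lies arm.grip_depth behind it (arm.grip_depth is the distance from the TCP to the grasp point, in m); z points along the fingers, y is the direction in which the jaws open and shut (so a half turn about z gives the same grasp; the last joint's range is limited). The gripper opens to 88 mm and grips with 3 to 60 N. Pads are 20 mm wide; open, the fingers measure 115 mm over their backs; the gripper's body (75 mm by 178 mm) begins 61 mm behind the grasp point.
Start: joints at [1.194, 0.091, 1.231, -0, 1.82, -0.057], TCP at [0.189, 0.57, 0.223] pointing down, gripper open.
Joint ranges: [-2.87, 2.87], [-0.86, 2.18], [0.17, 2.46], [-1.51, 4.65], [0.06, 2.69], [-2.65, 2.65]. Speed limits (rad/s): [2.57, 2.57, 3.01, 3.14, 3.14, 3.14].

INTERFACE

Orientations are given as a 3x3 rotation matrix whose columns are the frame's x, y, z axes.
In Python, from cell import readout, cams, job, arm gives the robot as it stands. The module is installed in compiled form; this text tells all that it offers.
- The arm moves only by the shell command python3 -m inch 'ROWS' [FORCE]. ROWS is JSON, one flat list of numbers, 7 for each row, row after row: the opening, from -1 (shut) to 1 (fully open), so that 0 is half open, then the shift along the tool's x, y, z in m, then the turn, a rotation vector about the tool's x, y, z in degrees. A call has 1 to 20 rows; each row is the pose to reach, as a shift and turn from the pose measured when the call began, along the tool's axes at that moment; what a row does not reach only later rows make up. A row lasts 1/8 s, in which the tool goes at most 62.5 mm and 10.7 degrees, less where a joint would pass 70% of its speed; a pose out of reach is approached as far as the arm can. A call with a gripper value outside its range is refused whole. The fingers move at their own pace and stop on an object; FORCE is the grip in N (left out, the last holds). Time passes only in rows, so rows that repeat a pose let the fingers close. It gives the time, the measured TCP pose, the force and the opening at its end, in the units of the state.
- readout.sense(): the state, without advancing time (a new reading comes with each control period).
- cams.grab_frame(name): name is "scene" or "top" or "wrist"; returns a dict with "pixels" (420x560x3 uint8, red, green, blue), "K" (3x3 intrinsics, pixels), "world_to_cam" (4x4, takes a point from world to camera coordinates). Camera axes: x right, y down, z forward; pixel columns grow to the right and rows downward; lengths in m; the calibration is good to about 2 mm. A picture is of the moment at which its call begins. There is no depth.
- job.job_done(): hands the job in, once; it reports no verdict.
The state is a dict: "t": time; "joint_pos": joint angles; "joint_velocities": joint speeds; "effort": joint torques, N m; "tool_pos": TCP position; "orientation": TCP orientation; "force": force on the tool from outside, world axes, zero at the start; "ft_torque": the same for the moment, N m; "finger_gap": finger opening in m.
Only numpy, scipy, OpenCV 4.12 (cv2) and the standard library are available. Lean on these libraries where they do the work, as an engineer would, in place of code of your own. Each camera call takes 0.05 s, during which the arm holds its last target.

TASK

Stand the upright wooden spacer plate in the one gap beside the raised tile that is wide enough for it, between the raised tile and the cut tile: slide it down until it stands upright on the tray floor, roughly centred between the two rails, and let go of it. Then press the raised middle tile down with the fingertips until it is flush with the tray's rails and keep pressing: the program finishes while still holding the tile down flush, with the spacer still in its gap. Leave the other things on the table where they are.

Things in the scene. Friction and masses are not known exactly. Their poses are not given: they have to be found in the camera images.
- jig: plywood setting tray, fixed to the table, 96 (x) x 200 (y) x 26 mm high. Origin at the centre of its underside, on the table; z up. Its floor is 10 mm above the origin; two rails along y, 15.5 mm thick, tops 26 mm above the origin, leave a channel 65 mm wide (x from -32.5 to 32.5 mm), open at both y ends. Three tiles stand in a row along y in the channel: the loose raised tile in the middle, a full tile and a cut tile on its two sides (which is on +y varies)
- tile_top (a point): centre of the top face of the raised white tile, 60 (x) x 56 (y) x 16 mm thick, x and y axes along the tray's. It lies loose on a springy cork pad (40 mm wide in y) in the middle of the tray; at rest its top is 33 mm above the tray's origin, 7 mm proud of rails and neighbours. Pressed down it sinks straight, against a spring of about 2 N rising to 5.5 N, until it lands on the tray floor with its top at 26 mm, flush; let go, it rises again. It can slide a little sideways
- cut_tile_top (a point): centre of the top face of the cut tile: 60 (x) x 31 (y) x 16 mm, fixed on the tray floor, top 26 mm above the tray's origin, its centre 62 mm from the tray's middle on one side along y. The gap between it and the raised tile is about 18 mm (17 to 20), wide enough for the spacer
- full_tile_top (a point): centre of the top face of the full tile: 60 (x) x 56 (y) x 16 mm, fixed on the tray floor, top 26 mm above the tray's origin, centre 62 mm from the tray's middle on the other side. The gap between it and the raised tile is about 6 mm (5 to 7.5), too narrow for the spacer
- spacer_center (a point): centre of the spacer: a loose plain wooden plate 50 (x) x 14 (y) x 60 (z) mm, 28 to 49 g, standing upright on its 50 x 14 mm edge on the table, centre 30 mm above its foot. x along its length, y through its thickness, z up; either way round will do. In the gap its length runs along the tray's x
- strip: bystander: thin flat wooden strip, 90 x 24 x 6 mm, lying flat; not the spacer; origin at the centre of its underside
- tape: bystander: roll of card tape, 68 mm across, 22 mm high; origin at the centre of its underside
- glue: bystander: white squeeze bottle, 44 mm across, 100 mm tall; origin at the centre of its underside
- eraser: bystander: dark rubber eraser, 45 x 22 x 13 mm; origin at the centre of its underside
- power_pack: bystander: black flat power pack, 75 x 140 x 15 mm; origin at the centre of its underside
- spare_tile: bystander: spare white tile 60 x 56 x 16 mm lying flat on the table, away from the tray; origin at the centre of its underside
- mug: bystander: mug, 76 mm across, 85 mm tall, handle at its +y side; origin at the centre of its underside
Things that resemble listed ones, but are neither listed nor needed, are in the scene too. Leave any black or purple look-alike of the jig alone.

How it is judged:
By the outcome, as a careful person would: the job done as asked, in the order asked, and still so for the second after the job is handed in, while the arm keeps its last pose, push and grip.
It also fails if it takes over 48 s, if anything falls off the work surface, if the arm or the gripper's body presses on something with over 40 N, if the wrist force passes 120 N, or if a joint passes its speed limit or range.

## Working session

There is one attempt and no reset: what is moved stays moved. The work goes in short steps, Python scripts to look and compute and a shell command to move; the robot and the scene stay as the last step left them, time stands still between calls to the robot, and variables do not carry over. Pictures are saved under pics/ and viewed, and the job is handed in when it is done.

```bash
mkdir -p pics; cat > h.py <<'E'
import numpy as np, cv2
from cell import readout, cams, job, arm
def grab(n,fn):
    f=cams.grab_frame(n); im=cv2.cvtColor(f["pixels"],cv2.COLOR_RGB2BGR); cv2.imwrite(f"pics/{fn}.png",im)
    np.savez(f"pics/{fn}.npz",K=f["K"],T=f["world_to_cam"]); return f,im
def load(fn):
    d=np.load(f"pics/{fn}.npz"); return d["K"],d["T"],cv2.imread(f"pics/{fn}.png")
def ray(K,T,u,v,z):
    d=np.linalg.inv(K)@np.array([u,v,1.]); R=T[:3,:3];c=-R.T@T[:3,3]; d=R.T@d
    return c+d*(z-c[2])/d[2]
def proj(K,T,p):
    q=T[:3,:3]@np.asarray(p)+T[:3,3]; q=K@q; return q[:2]/q[2]
E
python3 - <<'E'
from h import *
for n in("scene","top","wrist"):
    f,im=grab(n,n+"0"); print(n,np.round(f["K"],1).tolist(),np.round(f["world_to_cam"],3).tolist())
s=readout.sense()
for k in s: print(k,np.round(s[k],4).tolist())
print(arm.grip_depth)
E
```

```text
scene [[498.6, 0.0, 284.7], [0.0, 498.6, 205.7], [0.0, 0.0, 1.0]] [[0.62, 0.785, -0.009, -0.327], [0.566, -0.454, -0.688, -0.234], [-0.544, 0.422, -0.725, 1.541], [0.0, 0.0, 0.0, 1.0]]
top [[390.6, 0.0, 283.2], [0.0, 390.6, 211.3], [0.0, 0.0, 1.0]] [[-0.007, -1.0, -0.005, 0.032], [-0.99, 0.008, -0.138, 0.491], [0.138, 0.004, -0.99, 1.113], [0.0, 0.0, 0.0, 1.0]]
wrist [[371.8, 0.0, 273.2], [0.0, 371.8, 207.4], [0.0, 0.0, 1.0]] [[0.314, 0.949, -0.0, -0.599], [0.912, -0.301, 0.278, -0.034], [0.264, -0.088, -0.961, 0.391], [0.0, 0.0, 0.0, 1.0]]
t 0.15
joint_pos [1.1943, 0.0916, 1.2316, -0.0, 1.8198, -0.0567]
joint_velocities [0.0007, -0.0032, -0.0032, 0.0028, -0.0011, 0.0023]
effort [0.0017, -44.7044, -40.6907, 0.0699, 0.0274, -0.0001]
tool_pos [0.1885, 0.5694, 0.2218]
orientation [[-0.9493, 0.3143, -0.0005], [0.3143, 0.9493, -0.0013], [0.0001, -0.0014, -1.0]]
force [-0.1934, -0.2556, -0.3921]
ft_torque [-0.0524, 0.0158, 0.0094]
finger_gap 0.0875
0.0187
```

View pics/scene0.png

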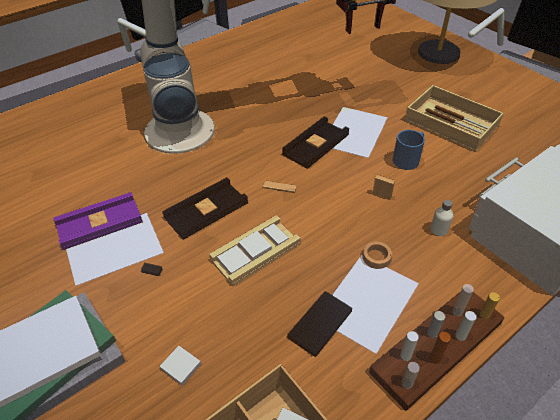

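View pics/top0.png

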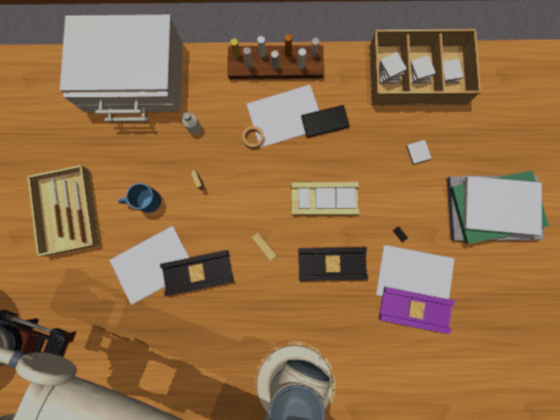

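View pics/wrist0.png

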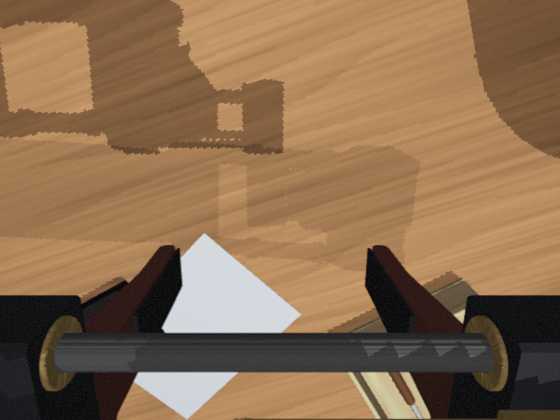

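Candidates for the spacer:
- The upright block at scene (384,186) / top (198,180).
- The flat strip at scene (279,186) / top (263,247). This one lies flat, so it is the bystander.

Candidates for the tray:
- The wooden one at scene (255,250) / top (325,199), which is the one I want.
- The black ones at top (197,273) and (333,264), and the purple one at top (417,310). These are look-alikes.

I'll check these choices in close crops.

```bash
python3 - <<'E'
from h import *
t=cv2.imread("pics/top0.png");s=cv2.imread("pics/scene0.png")
r=lambda im,x,y,w,h,k:cv2.resize(im[y:y+h,x:x+w],None,fx=k,fy=k,interpolation=cv2.INTER_NEAREST)
a=r(t,280,170,90,60,4.4); b=r(t,175,155,45,45,5)
c=r(s,205,210,100,75,4); d=r(s,360,165,50,45,5)
A=np.zeros((600,640,3),np.uint8)
for im,x,y in((a,0,0),(b,400,0),(c,0,290),(d,400,290)): 
    h,w=im.shape[:2];A[y:y+h,x:x+w][:, :]=im[:, :640-x]
cv2.imwrite("pics/crop0.png",A)
K,T,_=load("top0");print(ray(K,T,325,199,.026),ray(K,T,305,198,.026),ray(K,T,346,198,.026),ray(K,T,196,172,.06))
E
```

```text
[ 0.52834555 -0.0959113   0.026     ] [ 0.5318415  -0.03661672  0.026     ] [ 0.53084636 -0.158271    0.026     ] [0.60536083 0.28143913 0.06      ]
```

View pics/crop0.png

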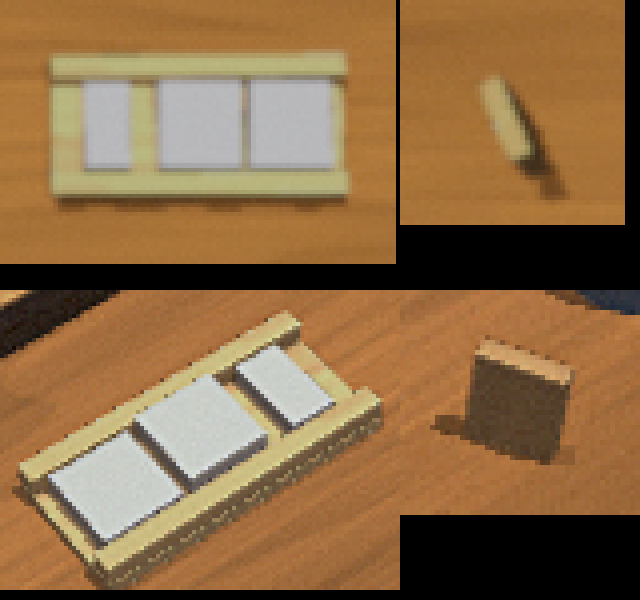

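The crops confirm the choices. The spacer is the upright block at scene (385,180) / top (197,178). The wooden tray has its cut tile on the +y side (left in the top view, at 305,198), and the wide gap is there too. Next I work out the shift to a viewing pose above the spacer.

```bash
cat >> h.py <<'E'
def shift(target,yaw_y=None,s=None):
    s=s or readout.sense(); R=np.array(s["orientation"]); 
    d=R.T@(np.array(target)-s["tool_pos"]); y=np.degrees(np.arctan2(R[1,1],R[0,1]))
    print("shift mm",np.round(d*1000,1),"yaw now",round(y,2), "tool-z turn", None if yaw_y is None else round(-((yaw_y-y+90)%180-90),2))
    if yaw_y is not None:
        from scipy.spatial.transform import Rotation as Ro
        a=np.radians(y+((yaw_y-y+90)%180-90)); Yv=np.array([np.cos(a),np.sin(a),0]);Z=np.array([0,0,-1.]);X=np.cross(Yv,Z)
        print("rotvec deg",np.round(np.degrees(Ro.from_matrix(R.T@np.c_[X,Yv,Z]).as_rotvec()),2))
E
python3 - <<'E'
from h import *
K,T,_=load("top0");print(ray(K,T,196.7,178.5,.06),ray(K,T,193,171,.06)-ray(K,T,200,187,.06))
K,T,_=load("scene0");p=ray(K,T,385,179.4,.06);print(p, ray(K,T,360+79/5,165+60/5,.06)-ray(K,T,360+171/5,165+88/5,.06))
shift([.588,.281,.22],114)
E
```

```text
[0.58599558 0.27894623 0.06      ] [0.04766903 0.02147537 0.        ]
[0.59169231 0.28141862 0.06      ] [-0.04453198 -0.02178457  0.        ]
shift mm [-469.9 -148.2    2. ] yaw now 71.68 tool-z turn -42.32
rotvec deg [-8.000e-02 -3.000e-02 -4.232e+01]
```

```bash
python3 -m inch '[1,-50,-0.000,0,0,0,0]' >/dev/null 2>&1 && echo x; true
```

```text
x
```

That row was a typo: I wrote -50 where I meant -0.050. The row limit caps it at 62.5 mm. I'll check the state before going on.

```bash
python3 - <<'E'
from h import *
s=readout.sense(); print(s["t"],s["tool_pos"],np.round(s["orientation"],3).tolist(),s["joint_pos"],s["joint_velocities"])
shift([.588,.281,.22],114)
E
```

```text
0.275 [0.24544274 0.55104044 0.22220087] [[-0.951, 0.308, -0.002], [0.308, 0.951, -0.001], [0.001, -0.002, -1.0]] [ 1.09474275e+00  1.01624284e-01  1.22027123e+00  1.11130826e-03
  1.82172556e+00 -1.62389804e-01] [-0.89282095  0.08942724 -0.08959652 -0.03790773  0.01181316 -0.8534147 ]
shift mm [-409.1 -151.3    1.9] yaw now 72.04 tool-z turn -41.96
rotvec deg [ -0.07  -0.11 -41.96]
```

```bash
python3 -m inch '[1,-0.05,-0.018,0,0,0,-5, 1,-0.1,-0.036,0,0,0,-10, 1,-0.15,-0.055,0,0,0,-15, 1,-0.2,-0.074,0,0,0,-20, 1,-0.25,-0.092,0,0,0,-25, 1,-0.3,-0.11,0,0,0,-30, 1,-0.35,-0.13,0,0,0,-36, 1,-0.39,-0.145,0,0,0,-40, 1,-0.409,-0.151,0.002,0,0,-42, 1,-0.409,-0.151,0.002,0,0,-42, 1,-0.409,-0.151,0.002,0,0,-42]'
python3 - <<'E'
from h import *
grab("wrist","w1")
E
```

```text
t: 1.65
tool_pos: [0.5873, 0.2819, 0.2198]
orientation: [[-0.913, -0.407, -0.003], [-0.407, 0.913, -0.001], [0.003, 0.0, -1.0]]
force: [-0.5, 0.8, -0.6]
finger_gap: 0.088
```

View pics/w1.png

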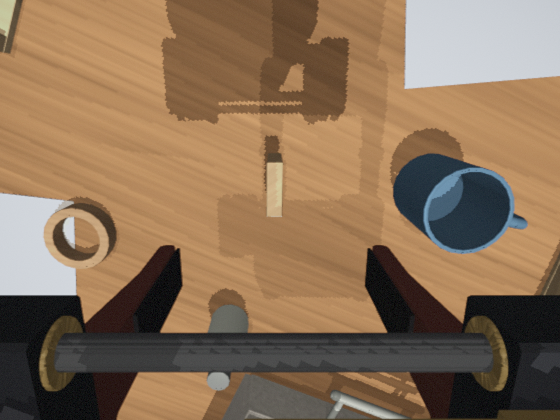

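The wrist view shows the spacer's bright top face at about (266..283, 162..217), nearly upright in the image. The mug, tape and glue are clear of it. Now I measure the face.

```bash
python3 - <<'E'
from h import *
K,T,im=load("w1")
c=im[120:230,240:310].astype(int); m=((c[:,:,1]>175)&(c[:,:,2]>190)).astype(np.uint8)
n,l,st,ce=cv2.connectedComponentsWithStats(m); print(st[1:][st[1:,4]>80])
i=1+np.argmax(st[1:,4]); ys,xs=np.where(l==i)
r=cv2.minAreaRect(np.c_[xs,ys].astype(np.float32)); b=cv2.boxPoints(r)+[240,120]+0; print(b)
P=np.array([ray(K,T,u,v,.06) for u,v in b]); print(P.round(4)); print("c",P.mean(0))
for k in range(4):
    d=P[(k+1)%4]-P[k]; print(np.linalg.norm(d),np.degrees(np.arctan2(d[1],d[0])))
sh=readout.sense(); C=P.mean(0)
e=max([P[1]-P[0],P[2]-P[1]],key=np.linalg.norm); a=np.degrees(np.arctan2(e[1],e[0]))+90
shift([C[0],C[1],.032],a)
E
```

```text
[[ 28  43  14  52 598]]
[[268. 163.]
 [281. 163.]
 [281. 214.]
 [268. 214.]]
[[0.5677 0.268  0.06  ]
 [0.5631 0.2784 0.06  ]
 [0.6055 0.2976 0.06  ]
 [0.6103 0.2868 0.06  ]]
c [0.58663742 0.28269838 0.06      ]
0.011354145354646919 114.04800274870803
0.0465903606296905 24.394250077609204
0.011804512070208958 -65.96549168084726
0.046587035538650484 -156.15961777488994
shift mm [-1.000e-01  7.000e-01  1.881e+02] yaw now 114.08 tool-z turn -0.32
rotvec deg [-0.   -0.13 -0.32]
```

```bash
python3 -m inch '[1,0,0.0007,0.04,0,-0.1,0, 1,-0.001,0.0007,0.08,0,-0.1,0, 1,-0.001,0.0007,0.12,0,-0.1,0, 1,-0.001,0.0007,0.15,0,-0.1,0, 1,-0.001,0.0007,0.17,0,-0.1,0, 1,-0.001,0.0007,0.187,0,-0.1,0, 1,-0.001,0.0007,0.187,0,-0.1,0]' 15
python3 -m inch '[-1,0,0,0,0,0,0, -1,0,0,0,0,0,0, -1,0,0,0,0,0,0, -1,0,0,0,0,0,0, -1,0,0,0,0,0,0, -1,0,0,0,0,0,0, -1,0,0,0,0,0,0,-1,0,0,0,0,0,0]' 15
python3 - <<'E'
from h import *
grab("wrist","w2")
E
```

```text
t: 2.58
tool_pos: [0.5867, 0.2831, 0.032]
orientation: [[-0.913, -0.408, -0.002], [-0.408, 0.913, -0.001], [0.002, 0.0, -1.0]]
force: [0.3, -0.3, -0.5]
finger_gap: 0.088
t: 3.58
tool_pos: [0.5867, 0.2831, 0.0319]
orientation: [[-0.913, -0.408, -0.002], [-0.408, 0.913, -0.001], [0.002, -0.0, -1.0]]
force: [-0.2, -0.6, 0.5]
finger_gap: 0.0138
```

View pics/w2.png

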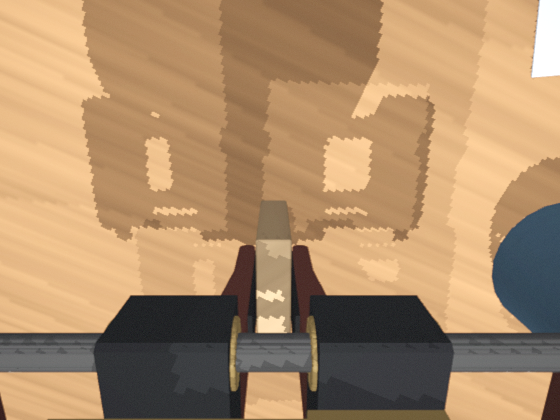

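The spacer is gripped with a gap of 13.8 mm. I lift it and move to a viewing pose over the tray.

```bash
python3 -m inch '[-1,0,0,-0.02,0,0,0, -1,0,0,-0.06,0,0,0, -1,0,0,-0.11,0,0,0, -1,0,0,-0.16,0,0,0, -1,0,0,-0.19,0,0,0, -1,0,0,-0.2,0,0,0,-1,0,0,-0.2,0,0,0]'
python3 - <<'E'
from h import *
shift([.59,-.095,.23],90)
E
```

```text
t: 4.5
tool_pos: [0.5873, 0.2833, 0.2325]
orientation: [[-0.913, -0.408, -0.001], [-0.408, 0.913, -0.001], [0.001, -0.0, -1.0]]
force: [-0.0, -0.3, -0.6]
finger_gap: 0.0142
shift mm [ 152.  -346.5    2.7] yaw now 114.1 tool-z turn 24.1
rotvec deg [-2.00e-02 -8.00e-02  2.41e+01]
```

```bash
python3 -m inch '[-1,0.015,-0.035,0,0,0,2, -1,0.031,-0.07,0,0,0,5, -1,0.05,-0.115,0,0,0,8, -1,0.07,-0.16,0,0,0,11, -1,0.09,-0.205,0,0,0,14, -1,0.11,-0.25,0,0,0,17, -1,0.13,-0.295,0,0,0,20, -1,0.145,-0.33,0,0,0,22, -1,0.152,-0.346,0,0,0,24, -1,0.152,-0.346,0,0,0,24.1, -1,0.152,-0.346,0,0,0,24.1]'
python3 - <<'E'
from h import *
grab("wrist","w3")
E
```

```text
t: 5.88
tool_pos: [0.5898, -0.0932, 0.2322]
orientation: [[-1.0, -0.002, -0.002], [-0.002, 1.0, 0.0], [0.002, 0.0, -1.0]]
force: [0.4, -0.1, -0.5]
finger_gap: 0.014
```

View pics/w3.png

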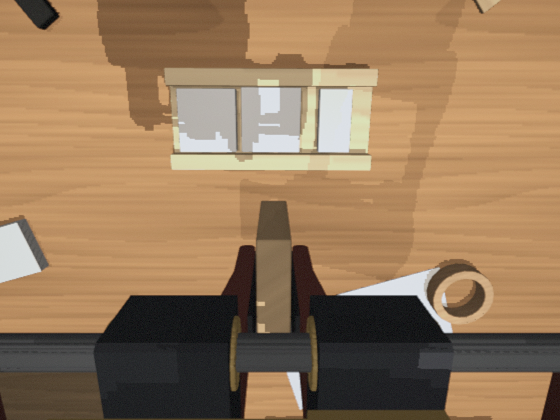

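The tray is in clear view: full tile at columns 178-237, raised tile at 240-301, cut tile at 318-352. The wide gap is at columns 301-318. I zoom in to get its edges.

```bash
python3 - <<'E'
from h import *
K,T,im=load("w3")
cv2.imwrite("pics/w3c.png",cv2.resize(im[60:180,160:385],None,fx=3.5,fy=3.5,interpolation=cv2.INTER_NEAREST))
g=im.astype(int); sat=g.max(2)-g.min(2)
for v in (110,140): print(v,[(u,g[v,u].tolist()) for u in list(range(297,322))])
E
```

```text
110 [(297, [172, 178, 182]), (298, [173, 178, 182]), (299, [167, 172, 176]), (300, [138, 147, 154]), (301, [100, 126, 145]), (302, [105, 137, 157]), (303, [119, 151, 174]), (304, [117, 151, 173]), (305, [116, 150, 172]), (306, [121, 154, 175]), (307, [141, 179, 192]), (308, [173, 214, 218]), (309, [176, 215, 220]), (310, [174, 214, 219]), (311, [174, 215, 220]), (312, [174, 214, 219]), (313, [175, 215, 220]), (314, [164, 204, 211]), (315, [116, 151, 170]), (316, [97, 126, 146]), (317, [88, 112, 130]), (318, [87, 90, 96]), (319, [147, 151, 154]), (320, [208, 212, 212]), (321, [225, 226, 222])]
140 [(297, [231, 226, 221]), (298, [228, 223, 220]), (299, [209, 215, 218]), (300, [168, 202, 219]), (301, [167, 206, 219]), (302, [179, 217, 220]), (303, [180, 218, 220]), (304, [179, 218, 220]), (305, [178, 218, 219]), (306, [179, 219, 220]), (307, [178, 218, 219]), (308, [178, 218, 220]), (309, [178, 218, 220]), (310, [179, 218, 219]), (311, [178, 218, 220]), (312, [179, 218, 220]), (313, [173, 213, 219]), (314, [147, 185, 202]), (315, [100, 133, 153]), (316, [90, 116, 135]), (317, [89, 91, 95]), (318, [159, 161, 161]), (319, [222, 223, 221]), (320, [230, 226, 222]), (321, [229, 226, 221])]
```

View pics/w3c.png

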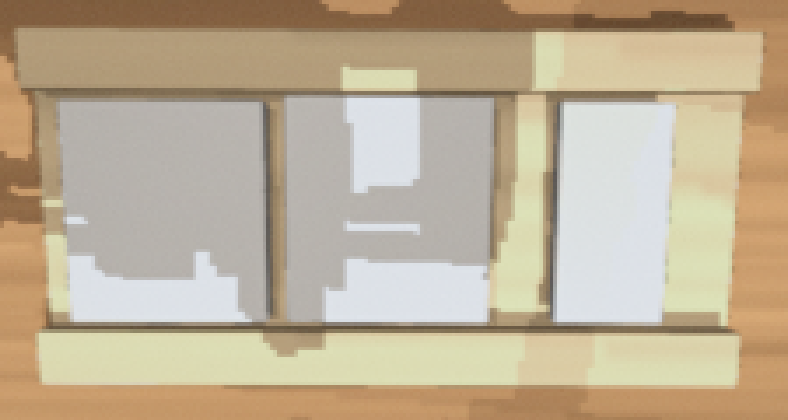

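```bash
python3 - <<'E'
from h import *
K,T,im=load("w3")
q=lambda x,y,z:ray(K,T,160+x/3.5-.4,60+y/3.5-.4,z)
print("corners",[q(*c,.026)[:2].round(4).tolist() for c in((17,30),(762,33),(738,386),(40,386))])
print("inner rails",[q(*c,.026)[:2].round(4).tolist() for c in((25,90),(760,92),(738,328),(40,328))])
a=[ray(K,T,300,110,.033),ray(K,T,299.3,140,.033)];b=[ray(K,T,318.8,110,.026),ray(K,T,317.9,140,.026)]
print(a,b)
print("cut",[q(*c,.026)[:2].round(4).tolist() for c in((556,101),(676,101),(663,323),(553,323))])
print("raised",[q(*c,.033)[:2].round(4).tolist() for c in((284,95),(495,95),(490,323),(286,323))])
print("full",[q(*c,.026)[:2].round(4).tolist() for c in((57,100),(266,100),(270,322),(70,322))])
# spacer in hand: bottom?
print(readout.sense()["tool_pos"])
E
```

```text
corners [[0.4852, -0.1949], [0.4855, 0.0037], [0.5808, 0.0044], [0.5811, -0.1959]]
inner rails [[0.5004, -0.1939], [0.5005, 0.0044], [0.5642, 0.0032], [0.5645, -0.1946]]
[array([ 0.52253557, -0.06815854,  0.033     ]), array([ 0.55051084, -0.06821718,  0.033     ])] [array([ 0.52266659, -0.04958668,  0.026     ]), array([ 0.55118439, -0.04944397,  0.026     ])]
cut [[0.5029, -0.0506], [0.5029, -0.0182], [0.5628, -0.0182], [0.5628, -0.0493]]
raised [[0.5018, -0.1236], [0.5017, -0.0677], [0.5619, -0.0677], [0.562, -0.1243]]
full [[0.503, -0.1855], [0.5028, -0.129], [0.5627, -0.1294], [0.5628, -0.186]]
[ 0.5898733  -0.09307024  0.23253378]
```

```bash
python3 - <<'E'
from h import *
K,T,im=load("w3"); s=readout.sense();R=np.array(s["orientation"]);t=np.array(s["tool_pos"])
for z in(.032,-.028):
  for x in (.025,-.025): print(z,x,[proj(K,T,t+R@[x,y,z]).round(1).tolist() for y in(-.007,.007)])
g=im.astype(int)
for v in(205,215,225): print(v,[(u,g[v,u].sum()) for u in list(range(255,270))+list(range(280,296))])
print([(v,g[v,274].sum()) for v in range(194,245)])
shift([.533,-.0588,.11],90)
E
```

```text
0.032 0.025 [[261.2, 198.4], [287.0, 198.4]]
0.032 -0.025 [[261.9, 282.0], [286.1, 282.0]]
-0.028 0.025 [[256.6, 238.0], [292.8, 238.0]]
-0.028 -0.025 [[258.1, 348.7], [291.1, 348.7]]
205 [(255, np.int64(403)), (256, np.int64(412)), (257, np.int64(407)), (258, np.int64(412)), (259, np.int64(388)), (260, np.int64(305)), (261, np.int64(221)), (262, np.int64(224)), (263, np.int64(224)), (264, np.int64(224)), (265, np.int64(233)), (266, np.int64(228)), (267, np.int64(223)), (268, np.int64(233)), (269, np.int64(229)), (280, np.int64(219)), (281, np.int64(228)), (282, np.int64(221)), (283, np.int64(222)), (284, np.int64(209)), (285, np.int64(206)), (286, np.int64(243)), (287, np.int64(343)), (288, np.int64(414)), (289, np.int64(412)), (290, np.int64(411)), (291, np.int64(414)), (292, np.int64(414)), (293, np.int64(411)), (294, np.int64(412)), (295, np.int64(413))]
215 [(255, np.int64(384)), (256, np.int64(386)), (257, np.int64(393)), (258, np.int64(363)), (259, np.int64(253)), (260, np.int64(225)), (261, np.int64(218)), (262, np.int64(225)), (263, np.int64(222)), (264, np.int64(228)), (265
[... 1658 characters left out ...]
np.int64(218)), (218, np.int64(218)), (219, np.int64(218)), (220, np.int64(224)), (221, np.int64(223)), (222, np.int64(227)), (223, np.int64(227)), (224, np.int64(221)), (225, np.int64(226)), (226, np.int64(219)), (227, np.int64(210)), (228, np.int64(220)), (229, np.int64(212)), (230, np.int64(216)), (231, np.int64(219)), (232, np.int64(225)), (233, np.int64(217)), (234, np.int64(226)), (235, np.int64(220)), (236, np.int64(220)), (237, np.int64(222)), (238, np.int64(217)), (239, np.int64(246)), (240, np.int64(301)), (241, np.int64(327)), (242, np.int64(336)), (243, np.int64(339)), (244, np.int64(337))]
shift mm [ 56.6  34.4 122.6] yaw now 90.12 tool-z turn 0.12
rotvec deg [-0.   -0.09  0.12]
```

```bash
python3 -m inch '[-1,0.02,0.012,0.03,0,0,0, -1,0.04,0.024,0.06,0,0,0, -1,0.055,0.034,0.09,0,0,0, -1,0.057,0.0345,0.11,0,-0.1,0.1, -1,0.057,0.0345,0.12,0,-0.1,0.1, -1,0.057,0.0345,0.12,0,-0.1,0.1, -1,0.057,0.0345,0.12,0,-0.1,0.1]'
python3 - <<'E'
from h import *
f,im=grab("wrist","w4"); print(readout.sense()["tool_pos"],readout.sense()["force"])
f,sc=grab("scene","s4"); cv2.imwrite("pics/s4c.png",cv2.resize(sc[170:300,190:330],None,fx=4,fy=4))
E
```

```text
t: 6.8
tool_pos: [0.5333, -0.0586, 0.1138]
orientation: [[-1.0, -0.001, 0.002], [-0.001, 1.0, -0.0], [-0.002, -0.0, -1.0]]
force: [0.2, -0.6, 0.3]
finger_gap: 0.0142
[ 0.53337258 -0.05870614  0.11386578] [-0.46531587  0.05150901 -0.29348085]
```

View pics/w4.png

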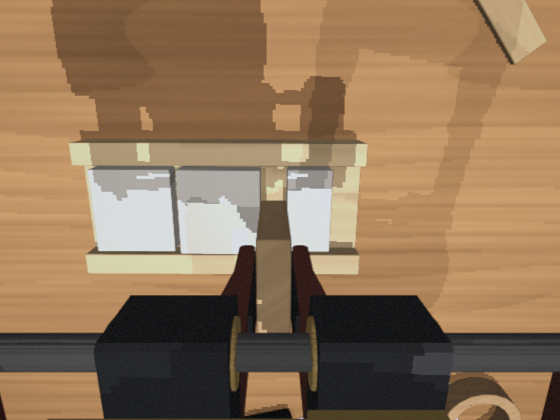

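View pics/s4c.png

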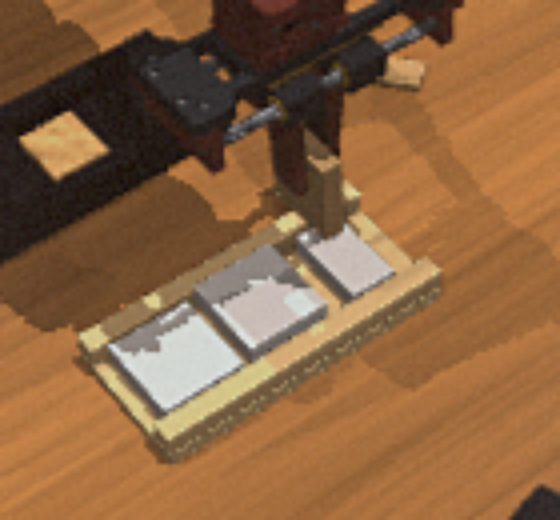

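The held spacer (columns 260-287) hangs in line with the gap (261-288). I'll re-measure the gap edges here.

```bash
python3 - <<'E'
from h import *
K,T,im=load("w4"); g=im.astype(int)
for v in(178,192): print(v,[(u,*g[v,u].tolist()) for u in list(range(257,265))+list(range(284,292))])
for u,z in((261,.033),(287.5,.026)): print(ray(K,T,u,180,z))
shift([.5335,-.0588,.06],90)
E
```

```text
178 [(257, 166, 172, 176), (258, 166, 170, 175), (259, 139, 144, 147), (260, 88, 102, 114), (261, 99, 128, 148), (262, 99, 131, 151), (263, 101, 130, 149), (264, 100, 131, 150), (284, 120, 155, 177), (285, 118, 153, 176), (286, 113, 141, 161), (287, 149, 154, 155), (288, 212, 212, 211), (289, 223, 218, 214), (290, 223, 218, 214), (291, 223, 217, 213)]
192 [(257, 167, 174, 177), (258, 164, 169, 174), (259, 140, 145, 148), (260, 88, 101, 111), (261, 91, 120, 140), (262, 95, 123, 143), (263, 94, 122, 142), (264, 95, 123, 143), (284, 93, 122, 141), (285, 91, 118, 138), (286, 94, 111, 125), (287, 153, 157, 160), (288, 214, 216, 217), (289, 225, 224, 219), (290, 225, 224, 219), (291, 224, 222, 218)]
[ 0.50878493 -0.06709812  0.033     ]
[ 0.51026594 -0.04911792  0.026     ]
shift mm [-0.1 -0.  53.7] yaw now 90.02 tool-z turn 0.02
rotvec deg [-0.02  0.1   0.02]
```

```bash
python3 -m inch '[-1,0,0.0002,0.015,0,0,0, -1,0,0.0002,0.03,0,0.1,0, -1,0,0.0002,0.045,0,0.1,0, -1,0,0.0002,0.054,0,0.1,0, -1,0,0.0002,0.06,0,0.1,0, -1,0,0.0002,0.066,0,0.1,0,-1,0,0.0002,0.066,0,0.1,0]'
python3 - <<'E'
from h import *
f,im=grab("wrist","w5"); print(readout.sense()["tool_pos"],readout.sense()["force"])
E
```

```text
t: 7.78
tool_pos: [0.5333, -0.0586, 0.0475]
orientation: [[-1.0, -0.0, -0.0], [-0.0, 1.0, -0.0], [0.0, -0.0, -1.0]]
force: [0.3, 0.2, -0.9]
finger_gap: 0.0138
[ 0.53348205 -0.05861817  0.04786114] [-0.09409573 -0.71514241 -0.3790683 ]
```

View pics/w5.png

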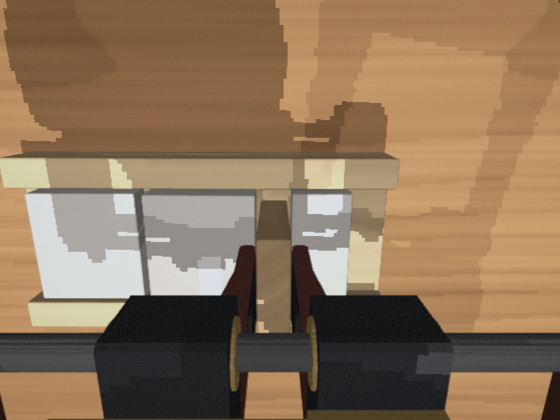

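The spacer is inside the gap with no contact force. I lower the last 6 mm.

```bash
python3 -m inch '[-1,0,0,0.002,0,0,0, -1,0,0,0.004,0,0,0, -1,0,0,0.005,0,0,0, -1,0,0,0.006,0,0,0, -1,0,0,0.006,0,0,0]'
```

```text
t: 8.45
tool_pos: [0.5335, -0.0586, 0.0419]
orientation: [[-1.0, -0.0, 0.0], [-0.0, 1.0, -0.0], [-0.0, -0.0, -1.0]]
force: [0.2, -0.0, 0.5]
finger_gap: 0.0135
```

```bash
python3 -m inch '[-1,0,0,0.0005,0,0,0, -1,0,0,0.001,0,0,0, -1,0,0,0.001,0,0,0]'
```

```text
t: 8.82
tool_pos: [0.5337, -0.0586, 0.0419]
orientation: [[-1.0, -0.0, 0.001], [-0.0, 1.0, -0.0], [-0.001, -0.0, -1.0]]
force: [-2.5, -0.6, 5.5]
finger_gap: 0.0138
```

The spacer is on the floor: the force rose to 5.5 N up. I release it, opening to half.

```bash
python3 -m inch '[-0.6,0,0,0,0,0,0, -0.5,0,0,0,0,0,0, -0.3,0,0,0,0,0,0, 0,0,0,0,0,0,0, 0,0,0,0,0,0,0, 0,0,0,0,0,0,0]'
python3 -m inch '[0,0,0,-0.02,0,0,0, 0,0,0,-0.05,0,0,0, 0,0,0,-0.09,0,0,0, 0,0,0,-0.12,0,0,0, 0,0,0,-0.14,0,0,0, 0,0,0,-0.14,0,0,0]'
python3 - <<'E'
from h import *
f,im=grab("wrist","w6"); f,sc=grab("scene","s6")
cv2.imwrite("pics/s6c.png",cv2.resize(sc[170:300,190:330],None,fx=4,fy=4))
E
```

```text
t: 9.57
tool_pos: [0.5336, -0.0586, 0.0418]
orientation: [[-1.0, -0.0, 0.001], [-0.0, 1.0, -0.0], [-0.001, -0.0, -1.0]]
force: [-0.6, -0.4, 0.3]
finger_gap: 0.0439
t: 10.32
tool_pos: [0.5343, -0.0587, 0.1842]
orientation: [[-1.0, -0.0, 0.005], [-0.0, 1.0, -0.001], [-0.005, -0.001, -1.0]]
force: [0.8, 0.1, 0.1]
finger_gap: 0.0439
```

View pics/w6.png

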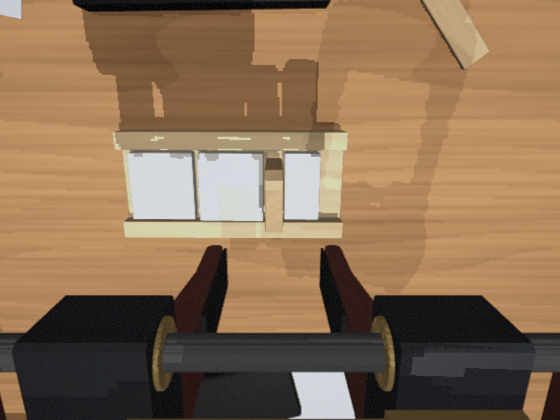

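View pics/s6c.png

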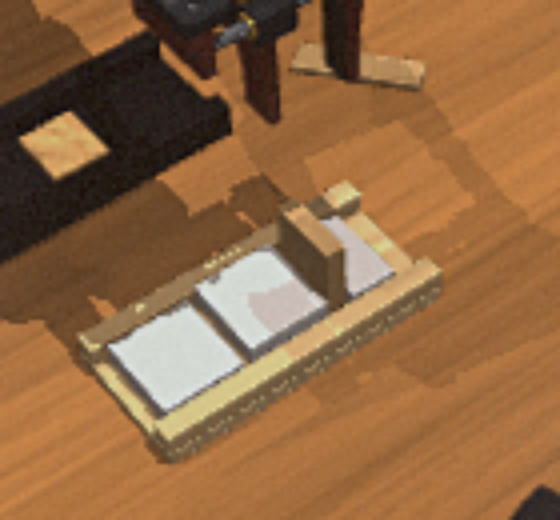

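The spacer stands upright in the gap, with its top face at wrist columns 265-283. I now close the fingers and move above the raised tile's centre.

```bash
python3 - <<'E'
from h import *
K,T,im=load("w6")
print("spacer top",ray(K,T,265,182,.07),ray(K,T,283,232,.07))
print("tile corners",[ray(K,T,u,v,.033)[:2].round(4).tolist() for u,v in((199,151),(264,151),(264,221),(199,221))])
shift([.5325,-.0965,.06],90)
E
```

```text
spacer top [ 0.51879323 -0.0653347   0.07      ] [ 0.55921615 -0.05131323  0.07      ]
tile corners [[0.5004, -0.1216], [0.5003, -0.0668], [0.5625, -0.0672], [0.5625, -0.125]]
shift mm [  0.7 -37.9 121. ] yaw now 90.02 tool-z turn 0.02
rotvec deg [-0.01 -0.02  0.02]
```

```bash
python3 -m inch '[-1,0,-0.012,0,0,0,0, -1,0.0005,-0.025,0,0,0,0, -1,0.0007,-0.038,0,0,0,0, -1,0.0007,-0.038,0.02,0,0,0, -1,0.0007,-0.038,0.04,0,0,0, -1,0.0007,-0.038,0.07,0,0,0, -1,0.0007,-0.038,0.1,0,0,0, -1,0.0007,-0.038,0.12,0,0,0, -1,0.0007,-0.038,0.132,0,0,0, -1,0.0007,-0.038,0.14,0,0,0,-1,0.0007,-0.038,0.14,0,0,0]' 10
python3 - <<'E'
from h import *
grab("wrist","w7");grab("top","t7"); shift([.5325,-.0965,.026],90)
E
```

```text
t: 11.8
tool_pos: [0.5326, -0.0965, 0.0409]
orientation: [[-1.0, -0.0, -0.0], [-0.0, 1.0, -0.0], [0.0, -0.0, -1.0]]
force: [-0.4, 0.1, 0.1]
finger_gap: 0.0008
shift mm [ 0.6  0.2 15.9] yaw now 90.02 tool-z turn 0.02
rotvec deg [-0.04  0.07  0.02]
```

View pics/w7.png

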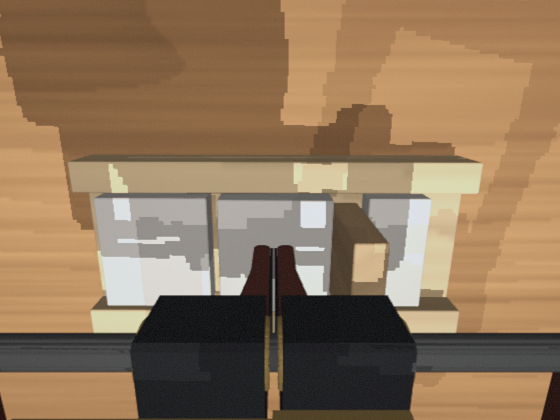

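The closed fingertips (around column 274, row 247) are over the raised tile (219-331), and the spacer stands clear at 333-385. I press straight down.

```bash
python3 -m inch '[-1,0,0,0.004,0,0,0, -1,0,0,0.007,0,0,0, -1,0,0,0.009,0,0,0, -1,0,0,0.011,0,0,0, -1,0,0,0.013,0,0,0, -1,0,0,0.014,0,0,0, -1,0,0,0.014,0,0,0]'
python3 -m inch '[-1,0,0,0.001,0,0,0, -1,0,0,0.0015,0,0,0, -1,0,0,0.002,0,0,0, -1,0,0,0.002,0,0,0]'
```

```text
t: 12.78
tool_pos: [0.5332, -0.0967, 0.0281]
orientation: [[-1.0, -0.0, 0.001], [-0.0, 1.0, -0.001], [-0.001, -0.001, -1.0]]
force: [-1.9, -0.7, 2.9]
finger_gap: 0.0008
t: 13.28
tool_pos: [0.5332, -0.0967, 0.0264]
orientation: [[-1.0, -0.0, 0.001], [-0.0, 1.0, -0.001], [-0.001, -0.001, -1.0]]
force: [-2.5, 0.0, 5.4]
finger_gap: 0.0003
```

```bash
python3 -m inch '[-1,0,0,0.001,0,0,0, -1,0,0,0.002,0,0,0, -1,0,0,0.002,0,0,0, -1,0,0,0.002,0,0,0]'
```

```text
t: 13.78
tool_pos: [0.5332, -0.0967, 0.0263]
orientation: [[-1.0, -0.0, 0.002], [-0.0, 1.0, -0.001], [-0.002, -0.001, -1.0]]
force: [-7.4, 1.4, 13.3]
finger_gap: 0.0005
```

The tile has bottomed out: z stays at 0.0263 while the force rose to 13 N. I check it with pictures.

```bash
python3 - <<'E'
from h import *
f,im=grab("wrist","w8"); f,sc=grab("scene","s8")
a=cv2.resize(sc[190:295,200:320],None,fx=4,fy=4); b=cv2.resize(im[130:330],None,fx=.9,fy=.9)
A=np.zeros((600,504,3),np.uint8);A[:420,:480]=a;A[420:600,:504]=b;cv2.imwrite("pics/c8.png",A)
s=readout.sense();print(s["tool_pos"],s["force"],s["t"])
E
```

```text
[ 0.53323087 -0.09673763  0.02629009] [-6.77513402  1.98331501 12.2323373 ] 13.875
```

View pics/c8.png

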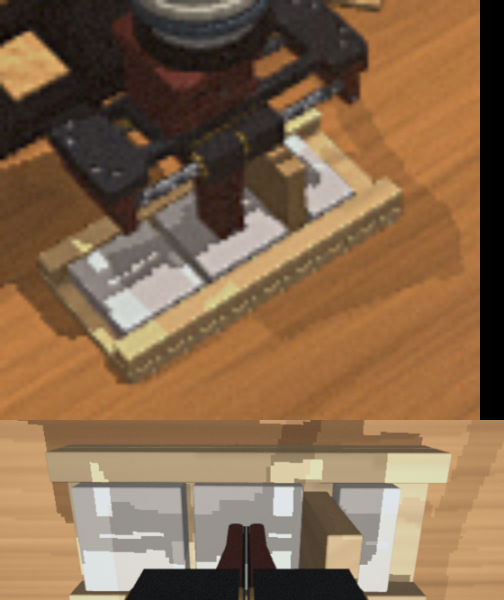

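The middle tile's top is level with its neighbours and the rails, the spacer still stands upright in its gap, and the push is holding at 12-13 N. I hand the job in.

```bash
python3 - <<'E'
from h import *
print(job.job_done()); s=readout.sense();print(s["t"],s["tool_pos"],s["force"])
E
```

```text
the job is handed in; nothing more can be done
None
the job is handed in; nothing more can be done
```

The spacer stands upright in the gap between the raised tile and the cut tile. The raised tile was pressed flush with the closed fingertips and held there at hand-in, at about 14 s. The hand-in call reports no verdict.

**Last checks:**
- **Spacer:** before the press it was on the tray floor, about 2 mm from each tile and within 1–2 mm of centre between the rails. The final pictures still show it upright in the gap.
- **Tile:** the fingertips stopped at z = 26.3 mm (flush is 26 mm). Pressing further raised the force from 5.4 N to about 12–13 N without the tile moving, so it is on the floor.
- **Sideways push:** about 7 N along x at the end, with no slip seen.

**One slip:** my first move had a typing error (−50 instead of −0.05 m). The row limit cut it to about 60 mm through free air, and nothing was touched.

I did not check each bystander separately at the end. No contact force showed up except while setting the spacer down and pressing the tile.

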